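# Set up the carving easel

### The job

Set up the little carving easel on the bench for work: first swing its folded foot out from the base until it is fully against its stop, then lean the hinged board back over the foot to 35 degrees from upright and leave it standing there. Do not disturb the gouges, the mallet or the tin.

Things in the scene. Friction and masses are not known exactly. Their poses are not given: they have to be found in the camera images.
- easel: The easel's dark wooden base, a flat block 270 (x) x 120 (y) x 30 mm high, screwed to the bench. Origin: centre of its underside, on the bench. x runs along the board's hinge, +y to the back, where the foot is and to which the board leans. Two cheeks 16 x 36 mm, 69 mm high, at x = +-122 mm, y = -30 mm hold the board.
- stud (a point): Brass stud, 10 mm diameter, on a thin steel arc of 100 mm radius about the hinge, at the +x end of the easel's base. It marks 35 degrees: the brass pointer on the board's end (100 mm above the hinge) stands in line with the stud when the board is at the right angle. Axes as the base.
- board (a joint): Lean of the stiff hinged board in rad: 0 = upright, positive = leaning back to the base's +y, range -0.25 to 1.15; there is no stop or catch at the wanted angle 0.61 (35 degrees). The hinge's friction holds it wherever it is left (about 0.9 N m, so 4 to 7 N at its top edge).
- board_hinge (a point): Midpoint of the board's hinge line, on the board: 30 mm towards -y from the base's centre line, 48 mm above the bench. Axes turn with the board: x along the hinge, z up the board, y the board's normal.
- board_top (a point): Middle of the board's top edge, 205 mm from the hinge. The pale board is 220 mm long (x), 16 mm thick (y), wood, 0.4 to 0.8 kg, with a carved rosette panel standing up to 9 mm proud on its -y face from 32 to 158 mm above the hinge; its top 45 mm is plain on both faces. Axes as board_hinge.
- foot (a joint): Swing of the foot in rad about its upright pivot: 0 = folded alongside the base's back edge (pointing to base +x), grows to 1.571 = against its stop, square out from the base (pointing to base +y). It stays where it is left (friction about 0.15 N m, 1 N at the knob).
- foot_pivot (a point): The foot's pivot, at x = -90, y = +80 mm from the base's origin, 25 mm above the bench (the foot's top face). Axes turn with the foot: x along it, z up.
- foot_knob (a point): Top of the turned wooden knob on the foot's free end, 140 mm from the pivot. Knob: 42 mm high, 22 mm diameter in its top 14 mm, narrowing to 16 mm at half its height and 18 mm at its root; its top is 67 mm above the bench. The foot is a pale bar 162 x 26 x 20 mm, its underside 5 mm above the bench. Axes turn with the foot.
- gouge_a: Bystander: carving gouge with a pale handle (130 x 32 mm) and a steel blade of 122 mm, lying on the bench. Origin on the bench under the handle's blade end; x to the blade.
- gouge_b: Bystander: the same gouge with a dark handle. Origin and axes as gouge_a.
- mallet: Bystander: round carver's mallet standing on its head, 213 mm high, head 80 mm diameter. Origin: centre of its underside.
- tin: Bystander: steel tin 68 mm diameter, 100 mm high, standing. Origin: centre of its underside.

How it is judged:
By the outcome, as a careful person would: the job done as asked, in the order asked, and still so for the second after the job is handed in, with the robot touching nothing.
It also fails if it takes over 48 s, if anything falls off the work surface, if the arm or the gripper's body presses on something with over 40 N, if the wrist force passes 120 N, or if a joint passes its speed limit or range.

### The arm

A 7-joint arm with a two-finger parallel gripper is mounted at the origin on the work surface. World frame = base frame: x ahead of the robot, y to its left, z up, the work surface at z = 0. Lengths are in m, angles in rad, forces in N, time in s.
With the tool pointing down it reaches from about 0.35 to 0.9 m from the base axis. Payload 8.1 kg.
Tool frame: the origin (TCP) lies on the centre line of the jaws, within the pads' length; the fingertips stand 11 mm ahead of it and the grasp point (between the pads) lies 8 mm behind it (arm.nose_length is the distance from the TCP to the fingertips, in m); z points along the fingers, y is the line along which they close (so a half turn about z gives the same grasp; the last joint's range is limited). The gripper opens to 92 mm and grips with 3 to 60 N. Pads are 19 mm wide; open, the fingers measure 130 mm over their backs; the gripper's body (75 mm by 190 mm) begins 47 mm behind the grasp point.
Start: joints at [1.084, 0.434, 0.025, 1.573, -0.012, 1.134, -0.075], TCP at [0.234, -0.58, 0.238] pointing down, gripper open.
Joint ranges: [-2.62, 2.62], [-0.44, 2.09], [-1.27, 1.32], [0.08, 2.57], [-1.32, 4.46], [0.12, 2], [-2.74, 2.74]. Speed limits (rad/s): [2.22, 2.22, 3.01, 3.01, 3.14, 3.14, 3.14].

### API

Orientations are given as a rotation vector (axis times angle).
In Python, from cell import arm gives the robot as it stands.
- The arm moves only by the tool jog_arm, never from a script. Its argument "moves" is a list of rows, each a list of 4 numbers: the shift along the tool's x, y, z in m, then the turn about the tool's z in rad. In form: [[tx, ty, tz, spin], ...]. A call has 1 to 20 rows; each row is the pose to reach, as a shift and turn from the pose commanded when the call began, along the tool's axes at that moment; what a row does not reach only later rows make up. A row lasts 1/8 s, in which the tool goes at most 62.5 mm and 10.7 degrees, less where a joint would pass 70% of its speed; a pose out of reach is approached as far as the arm can. A call with a gripper value outside its range is refused whole. "hand" is the finger opening in m, from 0 to 0.0918, set as the call begins (left out, the last holds). The fingers move at their own pace and stop on an object; "newtons" is the grip in N (left out, the last holds). Time passes only in rows, so rows that repeat a pose let the fingers close. It gives the time, the measured TCP pose, the force, the opening and the grip force at its end, in the units of the state.
- arm.observe(): the state, without advancing time (a new reading comes with each control period).
- arm.get_image(name): name is "scene" or "top" or "wrist"; returns a dict with "color" (384x512x3 uint8, red, green, blue), "z_map" (384x512 float32, m along the optical axis (not along the pixel's ray), 0 where there is no reading), "fx", "fy", "cx", "cy" (pixels), "rvec" (rotation vector, rad) and "tvec" (3), from world to camera coordinates, as OpenCV has them. Camera axes: x right, y down, z forward; pixel columns grow to the right and rows downward; lengths in m; the calibration is good to about 2 mm. A picture is of the moment at which its call begins.
- arm.sign_off(): hands the job in; it is judged then, once.
The state is a dict: "clock": time; "joints": joint angles; "dq": joint speeds; "joint_efforts": joint torques, N m; "position": TCP position; "ee_rot": TCP orientation; "force": force on the tool from outside, world axes, zero at the start; "ft_torque": the same for the moment, N m; "width": opening from 0.0 (shut) to 1.0 (fully open); "gripper_force": force on a finger pad.
Only numpy, scipy, OpenCV 4.12 (cv2) and the standard library are available. Lean on these libraries where they do the work, as an engineer would, in place of code of your own. Each camera call takes 0.05 s, during which the arm holds its last target. There are 200 camera calls.

## Working session

There is one attempt and no reset: what is moved stays moved. The work goes in short steps, Python scripts to look and compute and a tool call to move; the robot and the scene stay as the last step left them, time stands still between calls to the robot, and variables do not carry over. Pictures are saved under pics/ and viewed, at most 10 in all, crops included, and the job is handed in when it is done.

Besides the shell and the picture viewer there is one more tool, called after ">>>" by a JSON object that holds its "name" and its "arguments", one argument or row to a line. jog_arm: Moves the arm, as the interface text tells. Its arguments: {"type":"object","properties":{"moves":{"type":"array"},"hand":{"type":"number"},"newtons":{"type":"number"}},"required":["moves"]}

```bash
mkdir -p pics; ls
cat > h.py <<'E'
from cell import arm
import numpy as np, cv2
def cam(n):
    d=arm.get_image(n); d['R']=cv2.Rodrigues(np.array(d['rvec'],float))[0]; d['t']=np.array(d['tvec'],float).ravel(); return d
def save(d,name): cv2.imwrite('pics/'+name,d['color'][:,:,::-1])
def pts(d):  # world points per pixel from z_map
    v,u=np.mgrid[:384,:512]; z=d['z_map']
    c=np.stack([(u-d['cx'])/d['fx']*z,(v-d['cy'])/d['fy']*z,z],-1)
    return (c-d['t'])@d['R']
def plane(d,u,v,h):
    r=d['R'].T@np.array([(u-d['cx'])/d['fx'],(v-d['cy'])/d['fy'],1]); o=-d['R'].T@d['t']
    return o+r*(h-o[2])/r[2]
def proj(d,p):
    c=d['R']@np.array(p,float)+d['t']; return c[0]/c[2]*d['fx']+d['cx'],c[1]/c[2]*d['fy']+d['cy']
E
python3 - <<'E'
from h import *
for n in('top','scene'):
    d=cam(n); save(d,n+'0.png'); print(n,-d['R'].T@d['t'],d['fx'])
    np.save(n+'0.npy',pts(d))
s=arm.observe(); print(s)
a=cv2.imread('pics/top0.png');b=cv2.imread('pics/scene0.png')
E
```

```text
pics
top [ 0.48775152 -0.02101608  1.4034662 ] 379.7829925920699
scene [1.06565095 0.49866153 0.93227207] 350.4441891014873
{'clock': 0.1, 'joints': array([ 1.0844042 ,  0.43513422,  0.02497999,  1.57400839, -0.01157935,
        1.13397602, -0.07513748]), 'dq': array([-1.10694073e-03, -6.53111852e-04,  2.73469407e-05, -3.40062468e-03,
        6.37759183e-04,  3.01150156e-04, -1.15269504e-04]), 'joint_efforts': array([ 2.85915274e-03, -6.69131184e+01,  9.87672396e-01, -3.15143037e+01,
       -6.05239347e-02,  3.75187676e-02,  8.79027675e-05]), 'position': array([ 0.23380426, -0.57915088,  0.23703448]), 'ee_rot': array([-3.08266179e+00, -5.98754040e-01,  6.38168634e-04]), 'force': array([-0.79876886,  0.08968971, -0.76206345]), 'ft_torque': array([0.00798234, 0.03444977, 0.00722844]), 'gripper_force': 0.0, 'width': 1.0018724697766175}
```

View pics/top0.png

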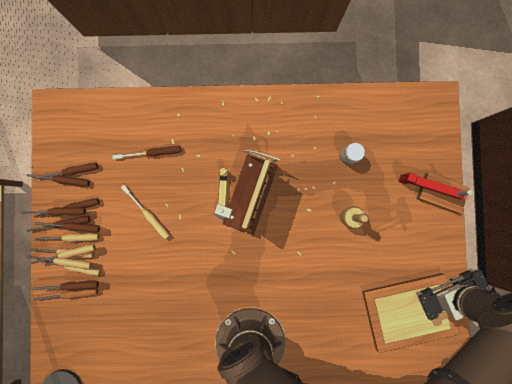

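View pics/scene0.png

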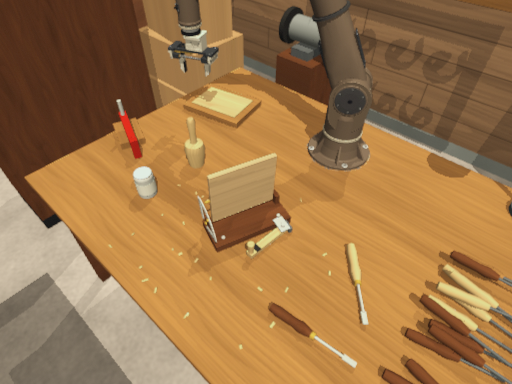

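The top view shows the easel near (250,195), with its board's top edge running from (268,160) to (247,230). The knob is at (223,172), the foot pivot plate at (224,212), the pale gouge at (145,212), the tin at (353,153) and the mallet at (355,217). The scene view shows the arc and stud at the near-left end of the base, around (207,222).

```bash
cat > m.py <<'E'
from h import *
import sys
def clu(P,lo,hi,u0,u1,v0,v1):
    q=P[v0:v1,u0:u1].reshape(-1,3); return q[(q[:,2]>lo)&(q[:,2]<hi)]
P=np.load('top0.npy')
b=clu(P,.2,.3,225,285,140,245); print('board top n',len(b),b.min(0),b.max(0))
r=cv2.minAreaRect((b[:,:2]*1000).astype(np.float32)); print('board rect mm',r)
b=clu(P,.024,.037,215,285,140,245); r=cv2.minAreaRect((b[:,:2]*1000).astype(np.float32)); print('base',len(b),r, np.median(b[:,2]))
k=clu(P,.055,.08,212,232,160,182); print('knob',len(k),k.mean(0),k.min(0),k.max(0))
Q=np.load('scene0.npy')
q=Q.reshape(-1,3)
for lo,hi in((.055,.08),):
    m=(abs(q[:,0]-k[:,0].mean())<.03)&(abs(q[:,1]-k[:,1].mean())<.03)&(q[:,2]>lo)&(q[:,2]<hi); print('knob scene',m.sum(),q[m].mean(0),q[m].min(0),q[m].max(0))
E
python3 m.py
python3 - <<'E'
import cv2
a=cv2.imread('pics/top0.png')[140:245,200:300];b=cv2.imread('pics/scene0.png')[150:265,185:300]
cv2.imwrite('pics/c.png',cv2.hconcat([cv2.resize(a,(400,420),interpolation=2),cv2.resize(b,(400,420),interpolation=2)]))
E
```

```text
board top n 503 [ 0.42653501 -0.07387233  0.20119957] [0.63507891 0.01396568 0.2584716 ]
board rect mm ((529.8854370117188, -31.618240356445312), (24.350263595581055, 219.46060180664062), 70.34363555908203)
base 1715 ((549.2108154296875, 21.859214782714844), (187.30581665039062, 269.4871520996094), 69.50743103027344) 0.03006993796655723
knob 32 [0.62079407 0.08452831 0.06602297] [0.61155482 0.07553127 0.05936807] [0.62995434 0.09366133 0.07268014]
knob scene 46 [0.62237787 0.08678757 0.06433675] [0.61018001 0.07465431 0.0554899 ] [0.63259353 0.09627137 0.0695188 ]
```

View pics/c.png

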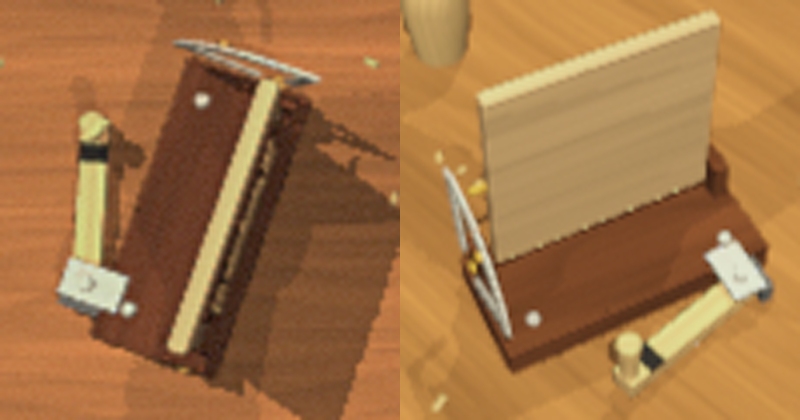

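```bash
cat > pose.py <<'E'
from m import clu
from h import *
P=np.load('top0.npy'); Q=np.load('scene0.npy')
for name,A in(('top',P[140:250,205:290]),('scene',Q[150:265,185:300])):
    q=A.reshape(-1,3)
    t=q[(q[:,2]>.19)&(q[:,2]<.3)]
    for th in (np.deg2rad(-20),):
        top=t[t[:,2]>t[:,2].max()-.012]
        vx,vy,x0,y0=cv2.fitLine(top[:,:2].astype(np.float32),cv2.DIST_HUBER,0,.01,.01).ravel()
        th=np.arctan2(vy,vx); th=th if vx>0 else th+np.pi
        th=(th+np.pi)%(2*np.pi)-np.pi
    ex=np.array([np.cos(th),np.sin(th)]);ey=np.array([-ex[1],ex[0]])
    o=np.array([.53,0.])
    f=q[abs(q[:,2]-.03)<.004]; l=np.c_[(f[:,:2]-o)@ex,(f[:,:2]-o)@ey]
    print(name,'th',np.rad2deg(th),'x',np.percentile(l[:,0],[0,1,2,98,99,100]).round(4))
    xm=(l[:,0].min()+l[:,0].max())/2
    for a in(0,.03,.06,.09):
        s=l[(l[:,0]>xm+a)&(l[:,0]<xm+a+.03)]; print(a,'y',s[:,1].min().round(4),s[:,1].max().round(4),len(s))
    lt=np.c_[(top[:,:2]-o)@ex,(top[:,:2]-o)@ey]; print('board top',lt.min(0),lt.max(0),top[:,2].min(),top[:,2].max())
E
python3 pose.py | grep -v -e rect
```

```text
board top n 503 [ 0.42653501 -0.07387233  0.20119957] [0.63507891 0.01396568 0.2584716 ]
base 1715 ((549.2108154296875, 21.859214782714844), (187.30581665039062, 269.4871520996094), 69.50743103027344) 0.03006993796655723
knob 32 [0.62079407 0.08452831 0.06602297] [0.61155482 0.07553127 0.05936807] [0.62995434 0.09366133 0.07268014]
knob scene 46 [0.62237787 0.08678757 0.06433675] [0.61018001 0.07465431 0.0554899 ] [0.63259353 0.09627137 0.0695188 ]
top th -20.478586 x [-0.124  -0.1217 -0.1189  0.1394  0.1422  0.1451]
0 y -0.0657 0.1184 162
0.03 y -0.0663 0.1208 160
0.06 y -0.0662 0.0532 140
0.09 y -0.0657 0.0526 150
board top [-0.09889668 -0.03464137] [ 0.12059427 -0.0182609 ] 0.2465538033216162 0.2584715991670418
scene th -20.298925 x [-0.1228 -0.1189 -0.1145  0.1412  0.1441  0.1469]
0 y -0.3524 0.122 258
0.03 y -0.3425 0.121 244
0.06 y -0.3623 0.0539 241
0.09 y -0.0648 0.0548 209
board top [-0.09712546 -0.0344492 ] [ 0.12089824 -0.01626755] 0.2450695423903165 0.2569748220185545
```

```bash
cat > g.py <<'E'
from h import *
th=np.deg2rad(-20.4); ex=np.array([np.cos(th),np.sin(th)]);ey=np.array([-ex[1],ex[0]])
O=np.array([.530,0])+.011*ex-.006*ey
pv=O-.09*ex+.08*ey
def L(x,y): return O+x*ex+y*ey
def jog(T,base=None):  # T rows x,y,z,heading(deg) -> tool deltas
    s=arm.observe(); R=cv2.Rodrigues(s['ee_rot'])[0]; h=np.arctan2(R[1,0],R[0,0])
    print('t',round(s['clock'],2),'pos',s['position'].round(4),'head',np.rad2deg(h).round(2),'tilt',R[2].round(3),'F',s['force'].round(1),'j',s['joints'].round(2))
    for t in T:
        d=R.T@(np.array(t[:3])-s['position']); sp=-((np.deg2rad(t[3])-h+np.pi)%(2*np.pi)-np.pi)
        print(np.r_[d,sp].round(4).tolist())
E
python3 - <<'E'
from g import *
print(O,pv)
k=np.array([.6215,.0855]); n=np.array([np.cos(np.deg2rad(92)),np.sin(np.deg2rad(92))])
a=k-n*.034
jog([[.234,-.579,.40,22],[*a,.40,92],[*a,.056,92]])
E
```

```text
[ 0.53821867 -0.00945798] [0.48174905 0.09689606]
t 0.1 pos [ 0.2338 -0.5792  0.237 ] head 21.98 tilt [-0.    -0.001 -1.   ] F [-0.8  0.1 -0.8] j [ 1.08  0.44  0.02  1.57 -0.01  1.13 -0.08]
[0.0002, -0.0003, -0.163, -0.0003]
[0.5967, -0.4395, -0.1624, -1.222]
[0.5967, -0.439, 0.1815, -1.222]
```

>>> {"name": "jog_arm", "arguments": {
  "moves": [
    [0, 0, -0.06, 0],
    [0, 0, -0.12, 0],
    [0.03, -0.02, -0.163, -0.1],
    [0.597, -0.44, -0.163, -1.222],
    [0.597, -0.44, -0.163, -1.222],
    [0.597, -0.44, -0.163, -1.222],
    [0.597, -0.44, -0.163, -1.222],
    [0.597, -0.44, -0.163, -1.222],
    [0.597, -0.44, -0.163, -1.222],
    [0.597, -0.44, -0.163, -1.222],
    [0.597, -0.44, -0.163, -1.222],
    [0.597, -0.44, -0.163, -1.222],
    [0.597, -0.44, -0.163, -1.222],
    [0.597, -0.44, -0.163, -1.222],
    [0.597, -0.44, -0.163, -1.222],
    [0.597, -0.44, -0.163, -1.222],
    [0.597, -0.44, -0.163, -1.222],
    [0.597, -0.44, -0.163, -1.222]
  ],
  "hand": 0,
  "newtons": 10
}}

```text
clock: 2.35
position: [0.6226, 0.0499, 0.4011]
ee_rot: [2.185, 2.256, -0.001]
force: [1.3, 0.3, -0.4]
width: 0.006
gripper_force: 0.0
```

Run:
```python
from g import *
k=np.array([.6215,.0855])
def T(phi,H,gap,z=.056):
    kk=pv+.14*np.array([np.cos(np.deg2rad(phi)),np.sin(np.deg2rad(phi))]); h=np.deg2rad(H)
    p=kk-np.array([np.cos(h),np.sin(h)])*(.0205+gap); return [*p,z,H]
print(pv+.14*np.array([np.cos(np.deg2rad(-4.7)),np.sin(np.deg2rad(-4.7))]))
rows=[T(-4.7,92,.0135,.10),T(-4.7,92,.0135,.056)]
# push: 
N=14
for i in range(N+1):
    f=i/N; rows.append(T(-4.7+74.3*f,92+67.6*f,0))
rows.append(T(69.6,159.6,-.003)); rows.append(T(69.6,159.6,-.006))
jog(rows)
```

```text
[0.62127829 0.08542467]
t 2.35 pos [0.6226 0.0499 0.4011] head 91.85 tilt [-0.001  0.    -1.   ] F [ 1.3  0.3 -0.4] j [ 0.16  0.41 -0.51  1.26  0.2   1.52 -0.29]
[0.0018, -0.0002, 0.3011, -0.0027]
[0.0019, -0.0002, 0.3451, -0.0027]
[0.0154, -0.0003, 0.3451, -0.0027]
[0.0284, 0.0023, 0.3451, -0.087]
[0.0416, 0.0037, 0.3451, -0.1712]
[0.0548, 0.0039, 0.345, -0.2555]
[0.068, 0.0028, 0.345, -0.3398]
[0.081, 0.0006, 0.345, -0.4241]
[0.0937, -0.0029, 0.345, -0.5083]
[0.1061, -0.0075, 0.345, -0.5926]
[0.118, -0.0132, 0.345, -0.6769]
[0.1292, -0.02, 0.345, -0.7612]
[0.1398, -0.0277, 0.3449, -0.8454]
[0.1496, -0.0365, 0.3449, -0.9297]
[0.1586, -0.046, 0.3449, -1.014]
[0.1666, -0.0564, 0.3449, -1.0982]
[0.1736, -0.0674, 0.3449, -1.1825]
[0.1748, -0.0702, 0.3449, -1.1825]
[0.1759, -0.073, 0.3449, -1.1825]
```

>>> {"name": "jog_arm", "arguments": {
  "moves": [
    [0.002, 0, 0.06, 0],
    [0.002, 0, 0.12, 0],
    [0.002, 0, 0.18, 0],
    [0.002, 0, 0.24, 0],
    [0.002, 0, 0.3, 0],
    [0.002, 0, 0.325, 0],
    [0.002, 0, 0.345, 0],
    [0.002, 0, 0.345, 0]
  ]
}}

```text
clock: 3.35
position: [0.6223, 0.0531, 0.0551]
ee_rot: [-2.183, -2.258, 0.002]
force: [-0.2, 0.1, 0.5]
width: 0.002
gripper_force: 0.0
```

Run:
```python
from g import *
save(cam('scene'),'s1.png')
def T(phi,H,gap,z=.056):
    kk=pv+.14*np.array([np.cos(np.deg2rad(phi)),np.sin(np.deg2rad(phi))]); h=np.deg2rad(H)
    p=kk-np.array([np.cos(h),np.sin(h)])*(.0205+gap); return [*p,z,H]
rows=[];N=14
for i in range(N+1):
    f=i/N; rows.append(T(-4.7+74.3*f,92+67.6*f,0))
rows.append(T(69.6,159.6,-.003)); rows.append(T(69.6,159.6,-.006))
jog(rows)
```

```text
t 3.4 pos [0.6231 0.0535 0.0562] head 91.96 tilt [-0.  0. -1.] F [ 0.5 -0.2  0.7] j [ 0.12  0.67 -0.44  1.72  0.36  0.83 -0.45]
[0.0115, -0.0007, 0.0002, -0.0007]
[0.0245, 0.0019, 0.0002, -0.085]
[0.0377, 0.0033, 0.0002, -0.1693]
[0.0509, 0.0035, 0.0002, -0.2536]
[0.0641, 0.0025, 0.0002, -0.3378]
[0.0771, 0.0003, 0.0002, -0.4221]
[0.0899, -0.0031, 0.0002, -0.5064]
[0.1022, -0.0077, 0.0002, -0.5907]
[0.1141, -0.0134, 0.0002, -0.6749]
[0.1254, -0.0202, 0.0002, -0.7592]
[0.136, -0.0279, 0.0002, -0.8435]
[0.1458, -0.0366, 0.0002, -0.9277]
[0.1548, -0.0462, 0.0002, -1.012]
[0.1629, -0.0565, 0.0002, -1.0963]
[0.1699, -0.0676, 0.0002, -1.1806]
[0.171, -0.0703, 0.0002, -1.1806]
[0.1722, -0.0731, 0.0002, -1.1806]
```

View pics/s1.png

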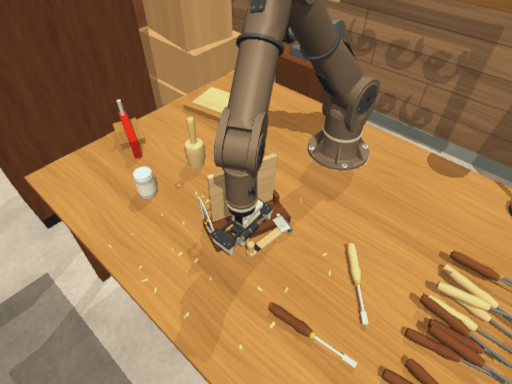

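The gripper stands between the board and the knob at about (250,243), with a clear gap to the board and the arc.

>>> {"name": "jog_arm", "arguments": {
  "moves": [
    [0.0115, -0.001, 0, 0],
    [0.0245, 0.002, 0, -0.085],
    [0.038, 0.003, 0, -0.17],
    [0.051, 0.0035, 0, -0.254],
    [0.064, 0.0025, 0, -0.338],
    [0.077, 0, 0, -0.422],
    [0.09, -0.003, 0, -0.506],
    [0.102, -0.008, 0, -0.59],
    [0.114, -0.0135, 0, -0.675],
    [0.1255, -0.02, 0, -0.76],
    [0.136, -0.028, 0, -0.844],
    [0.146, -0.0365, 0, -0.928],
    [0.155, -0.046, 0, -1.012],
    [0.163, -0.0565, 0, -1.096],
    [0.163, -0.0565, 0, -1.096]
  ]
}}

```text
clock: 5.28
position: [0.5604, 0.2165, 0.057]
ee_rot: [0.683, 3.065, 0.002]
force: [1.0, -0.5, -0.2]
width: 0.008
gripper_force: 0.0
```

Run:
```python
from g import *
d=cam('top');save(d,'t1.png')
def T(phi,H,gap,z=.056):
    kk=pv+.14*np.array([np.cos(np.deg2rad(phi)),np.sin(np.deg2rad(phi))]); h=np.deg2rad(H)
    p=kk-np.array([np.cos(h),np.sin(h)])*(.0205+gap); return [*p,z,H]
jog([T(67,157,0),T(69.6,159.6,0),T(69.6,159.6,-.003),T(69.6,159.6,-.006),T(69.6,159.6,-.009)])
print(pv+.14*ey)
```

```text
t 5.33 pos [0.561  0.2159 0.0568] head 154.75 tilt [-0.001  0.001 -1.   ] F [ 0.6  0.5 -0.1] j [ 0.02  0.71 -0.71  1.77  0.58  0.88  0.17]
[0.0059, -0.0007, 0.0008, -0.0392]
[0.0123, -0.0002, 0.0008, -0.0846]
[0.0153, -0.0004, 0.0008, -0.0846]
[0.0183, -0.0007, 0.0008, -0.0846]
[0.0213, -0.0009, 0.0008, -0.0846]
[0.53054914 0.22811554]
```

View pics/t1.png

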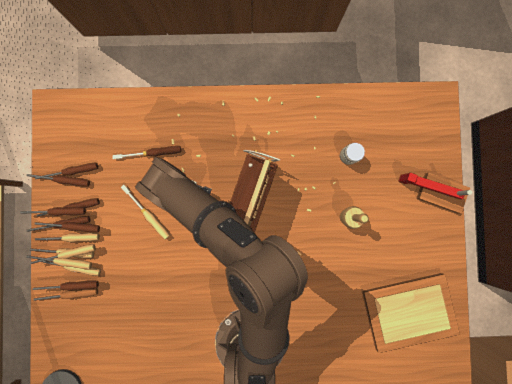

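The arm hides the foot here, and nothing else has moved. I'll finish the push slowly and watch the force.

>>> {"name": "jog_arm", "arguments": {
  "moves": [
    [0.006, -0.0005, 0, -0.04],
    [0.012, 0, 0, -0.085],
    [0.014, 0, 0, -0.085],
    [0.016, 0, 0, -0.085],
    [0.016, 0, 0, -0.085]
  ]
}}

```text
clock: 5.95
position: [0.5501, 0.2199, 0.0563]
ee_rot: [0.557, 3.086, 0.0]
force: [12.7, -4.0, -2.5]
width: 0.005
gripper_force: 6.5
```

>>> {"name": "jog_arm", "arguments": {
  "moves": [
    [0.001, 0, 0, 0],
    [0.001, 0, 0, 0],
    [-0.005, 0, 0, 0],
    [-0.03, 0, 0, 0],
    [-0.03, 0, -0.06, 0],
    [-0.03, 0, -0.12, 0],
    [-0.03, 0, -0.18, 0],
    [-0.03, 0, -0.24, 0],
    [-0.03, 0, -0.3, 0],
    [-0.03, 0, -0.33, 0]
  ]
}}

```text
clock: 7.2
position: [0.574, 0.2123, 0.3893]
ee_rot: [0.552, 3.09, 0.004]
force: [0.1, 0.1, -0.6]
width: 0.003
gripper_force: 0.0
```

```bash
python3 - <<'E'
from g import *
d=cam('scene');save(d,'s2.png'); q=pts(d).reshape(-1,3)
g=pv+.14*ey
m=(np.hypot(*(q[:,:2]-g).T)<.03)&(q[:,2]>.055)&(q[:,2]<.08); k=q[m].mean(0);print(m.sum(),k,np.rad2deg(np.arctan2(*(k[:2]-pv)[::-1]))+20.4)
a=L(0,-.075)
jog([[*a,.40,69.6],[*a,.246,69.6]])
E
cd pics; python3 -c "
import cv2;a=cv2.imread('s2.png')[140:290,170:350];cv2.imwrite('s2c.png',cv2.resize(a,None,fx=4,fy=4,interpolation=2))"
```

```text
51 [0.53287793 0.22837147 0.06396068] 89.14966467620906
t 7.25 pos [0.5745 0.2129 0.392 ] head 159.75 tilt [-0.004  0.005 -1.   ] F [0.1 0.4 1.9] j [ 0.1   0.46 -0.87  1.3   0.35  1.53  0.49]
[-0.0427, -0.2961, -0.0093, 1.5734]
[-0.0421, -0.2969, 0.1447, 1.5734]
```

View pics/s2c.png

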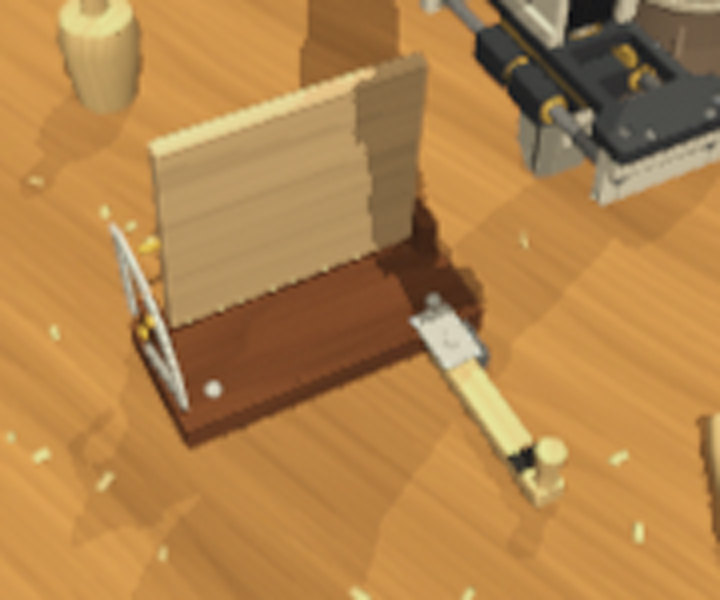

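The crop shows the foot square out from the base, with its knob at about (548,455) in the crop. The pointer is at (150,245) and the brass stud on the arc at (147,328).

>>> {"name": "jog_arm", "arguments": {
  "moves": [
    [-0.005, -0.03, -0.01, 0.18],
    [-0.01, -0.06, -0.01, 0.36],
    [-0.014, -0.1, -0.01, 0.54],
    [-0.02, -0.14, -0.01, 0.72],
    [-0.025, -0.18, -0.01, 0.9],
    [-0.03, -0.22, -0.01, 1.08],
    [-0.036, -0.26, -0.01, 1.26],
    [-0.042, -0.297, -0.01, 1.42],
    [-0.042, -0.297, -0.01, 1.573],
    [-0.042, -0.297, 0.04, 1.573],
    [-0.042, -0.297, 0.09, 1.573],
    [-0.042, -0.297, 0.13, 1.573],
    [-0.042, -0.297, 0.145, 1.573],
    [-0.042, -0.297, 0.145, 1.573]
  ]
}}

```text
clock: 9.0
position: [0.5102, -0.0815, 0.2405]
ee_rot: [-2.579, -1.792, 0.001]
force: [0.4, 0.7, 0.8]
width: 0.009
gripper_force: 0.0
```

```bash
cat > b.py <<'E'
from g import *
def tip(lean,s,gap=0.):  # TCP for tip edge touching front face at s above hinge
    y=-.03+s*np.sin(lean)-.008*np.cos(lean)-.0095-gap; z=.048+s*np.cos(lean)+.008*np.sin(lean)
    return [*L(0,y),z+.011,69.6]
E
python3 - <<'E'
from b import *
d=cam('top');save(d,'t2.png')
jog([tip(.05,.185,.005),tip(.05,.185),tip(.2,.185),tip(.35,.185),tip(.5,.185),tip(.55,.185),tip(.61,.185)])
E
```

```text
t 9.05 pos [ 0.5109 -0.0816  0.2416] head 69.57 tilt [ 0.     0.001 -1.   ] F [ 0.3 -0.7 -0.3] j [ 0.47  0.31 -0.52  1.79  0.17  1.08 -0.47]
[0.0338, 0.0004, -0.0026, -0.0005]
[0.0388, 0.0004, -0.0026, -0.0005]
[0.0665, 0.0004, -0.0003, -0.0005]
[0.0935, 0.0004, 0.0061, -0.0005]
[0.1193, 0.0004, 0.0164, -0.0005]
[0.1275, 0.0004, 0.0207, -0.0005]
[0.137, 0.0004, 0.0264, -0.0005]
```

>>> {"name": "jog_arm", "arguments": {
  "moves": [
    [0.02, 0, -0.003, 0],
    [0.034, 0, -0.003, 0],
    [0.039, 0, -0.003, 0],
    [0.046, 0, -0.002, 0],
    [0.053, 0, -0.001, 0],
    [0.06, 0, -0.001, 0],
    [0.067, 0, 0, 0],
    [0.074, 0, 0.002, 0],
    [0.081, 0, 0.003, 0],
    [0.087, 0, 0.005, 0],
    [0.093, 0, 0.006, 0],
    [0.1, 0, 0.009, 0],
    [0.106, 0, 0.011, 0],
    [0.112, 0, 0.014, 0],
    [0.116, 0, 0.0155, 0],
    [0.119, 0, 0.0165, 0],
    [0.119, 0, 0.0165, 0]
  ]
}}

```text
clock: 11.18
position: [0.5519, 0.03, 0.224]
ee_rot: [-2.58, -1.792, 0.0]
force: [-0.5, -2.0, 0.6]
width: 0.003
gripper_force: 0.6
```

```bash
cat >> b.py <<'E'
def lean(d):
    q=pts(d).reshape(-1,3); l=np.c_[(q[:,:2]-O)@ex,(q[:,:2]-O)@ey+.03,q[:,2]-.048]
    l=l[(abs(l[:,0])<.1)&(l[:,2]>.06)&(l[:,2]<.22)&(abs(l[:,1])<.2)]; s=np.hypot(l[:,1],l[:,2]); l=l[(s<.2)]
    th=np.arctan2(l[:,1],l[:,2])
    # back face: points with robust plane through normals: y' = y cos - z sin = .008
    best=max(np.arange(-.1,1.0,.002),key=lambda t:(abs(l[:,1]*np.cos(t)-l[:,2]*np.sin(t)-.008)<.002).sum())
    m=abs(l[:,1]*np.cos(best)-l[:,2]*np.sin(best)-.008)<.004
    a=l[m]; n=np.linalg.svd(a-a.mean(0),full_matrices=False)[2][2]; n*=np.sign(n[1]); 
    print('n',m.sum(),'lean offset-based',best,'plane-based',np.arctan2(-n[2],n[1]),'off',(a.mean(0)@n).round(4))
E
python3 - <<'E'
from b import *
d=cam('scene');save(d,'s3.png');lean(d)
jog([tip(.55,.185),tip(.58,.185),tip(.61,.185)])
E
cd pics; python3 -c "
import cv2;a=cv2.imread('s3.png')[140:290,170:350];cv2.imwrite('s3c.png',cv2.resize(a,None,fx=4,fy=4,interpolation=2))"
```

```text
n 461 lean offset-based 0.5000000000000006 plane-based 0.5100708727306239 off 0.0072
t 11.22 pos [0.552  0.03   0.2241] head 69.56 tilt [ 0. -0. -1.] F [-0.7 -1.6 -0.4] j [ 0.25  0.39 -0.54  1.74  0.22  1.08 -0.72]
[0.0086, 0.0009, 0.0032, -0.0007]
[0.0134, 0.0008, 0.006, -0.0007]
[0.0181, 0.0008, 0.0089, -0.0007]
```

View pics/s3c.png

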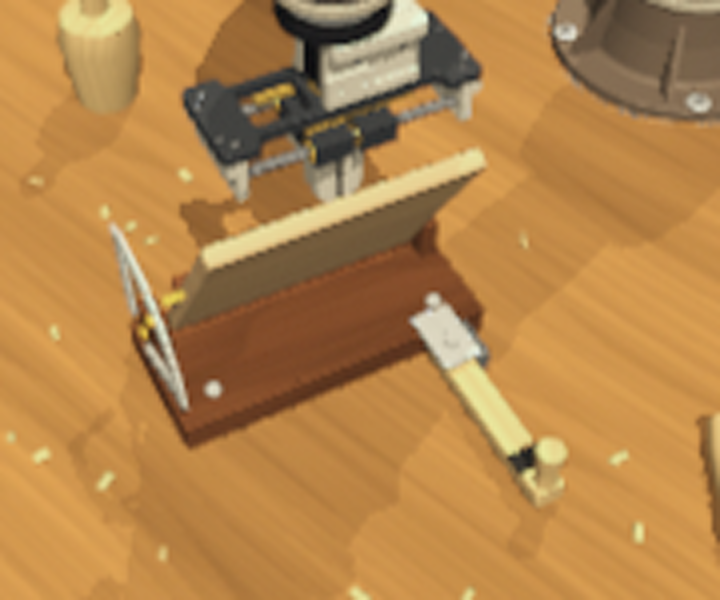

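The board leans about 0.505 rad. The pointer, at about (175,298) in the crop, is still short of the stud at (147,328).

>>> {"name": "jog_arm", "arguments": {
  "moves": [
    [0.004, 0, 0.0015, 0],
    [0.008, 0, 0.003, 0],
    [0.011, 0, 0.0045, 0],
    [0.0125, 0, 0.0055, 0],
    [0.0125, 0, 0.0055, 0]
  ]
}}

```text
clock: 11.85
position: [0.5565, 0.0418, 0.2187]
ee_rot: [-2.58, -1.792, -0.001]
force: [-0.9, -1.1, 0.5]
width: 0.005
gripper_force: 0.7
```

Run:
```python
from b import *
for i in range(2):
    d=cam('scene');lean(d)
    hsv=cv2.cvtColor(d['color'],cv2.COLOR_RGB2HSV); P=pts(d)
    m=cv2.inRange(hsv,(18,150,100),(32,255,255)); m[:,:195]=0;m[:,225:]=0;m[:195]=0;m[245:]=0
    n,_,st,ce=cv2.connectedComponentsWithStats(m)
    for j in range(1,n): print(ce[j].round(1),st[j,4])
for x in(.12,.13,.14): print('stud exp',proj(d,[*L(x,-.03+.1*np.sin(.611)),.048+.1*np.cos(.611)]))
d=cam('top');lean(d)
jog([tip(.58,.185),tip(.61,.185)])
```

```text
n 227 lean offset-based 0.5720000000000006 plane-based 0.5830172458091599 off 0.0072
[206. 201.] 1
[213.3 216.4] 18
[205.7 221.7] 13
n 232 lean offset-based 0.5720000000000006 plane-based 0.5818650567404227 off 0.0074
[206. 201.] 1
[213.3 216.4] 18
[205.7 221.7] 13
stud exp (np.float64(214.04669208921462), np.float64(218.1814409221023))
stud exp (np.float64(210.8956757892209), np.float64(219.3824280537428))
stud exp (np.float64(207.7256189539742), np.float64(220.59067234803854))
n 102 lean offset-based 0.37800000000000045 plane-based 0.4866199256345015 off -0.0069
t 12.0 pos [0.5566 0.0417 0.2189] head 69.55 tilt [ 0.001  0.    -1.   ] F [-0.8 -0.9 -0.5] j [ 0.23  0.4  -0.54  1.73  0.23  1.07 -0.75]
[0.0008, 0.0006, 0.0007, -0.0008]
[0.0056, 0.0006, 0.0037, -0.0008]
```

```bash
cat >> b.py <<'E'
from scipy.optimize import fsolve
def ang(d):
    hsv=cv2.cvtColor(d['color'],cv2.COLOR_RGB2HSV)
    m=cv2.inRange(hsv,(18,150,100),(32,255,255)); m[:,:200]=0;m[:,225:]=0;m[:195]=0;m[245:]=0
    n,_,st,ce=cv2.connectedComponentsWithStats(m)
    for j in range(1,n):
        if st[j,4]<5: continue
        f=lambda p:np.array(proj(d,[*L(p[0],-.03+.1*np.sin(p[1])),.048+.1*np.cos(p[1])]))-ce[j]
        print('brass',ce[j].round(1),st[j,4],'x,lean',fsolve(f,[.13,.55]).round(4))
E
python3 - <<'E'
from b import *
d=cam('scene');ang(d);lean(d)
E
```

```text
brass [213.3 216.4] 18 x,lean [0.12  0.554]
brass [205.7 221.7] 13 x,lean [0.1467 0.6199]
n 235 lean offset-based 0.5720000000000006 plane-based 0.5826912798586797 off 0.0073
```

>>> {"name": "jog_arm", "arguments": {
  "moves": [
    [0.002, 0, 0.001, 0],
    [0.0035, 0, 0.002, 0],
    [0.0035, 0, 0.002, 0],
    [-0.01, 0, -0.01, 0],
    [-0.03, 0, -0.04, 0],
    [-0.07, 0, -0.1, 0],
    [-0.11, 0, -0.15, 0],
    [-0.15, 0, -0.19, 0],
    [-0.15, 0, -0.19, 0]
  ]
}}

```text
clock: 13.18
position: [0.5041, -0.1028, 0.413]
ee_rot: [2.581, 1.781, 0.006]
force: [1.3, 0.5, -0.9]
width: 0.005
gripper_force: 0.0
```

Run:
```python
from b import *
d=cam('scene');ang(d);lean(d);a=d['color'][170:250,180:290]
w=cam('wrist'); t=cam('top');
for nm,c in(('w',w),('t',t)):
    print(nm,-c['R'].T@c['t'],'stud',proj(c,[*L(.145,-.03+.1*np.sin(.611)),.048+.1*np.cos(.611)]))
lean(w);jog([])
b=t['color'][140:220,210:320]
o=np.hstack([cv2.resize(x,(400,291),interpolation=2) for x in(a,b)])
o=np.vstack([o,cv2.resize(np.hstack([w['color'],w['color']*0]),(800,300))])
cv2.imwrite('pics/c4.png',o[:,:,::-1])
```

```text
brass [213.8 217. ] 20 x,lean [0.1192 0.575 ]
brass [205.7 221.7] 13 x,lean [0.1467 0.6199]
n 168 lean offset-based 0.5920000000000006 plane-based 0.6027527746110787 off 0.0074
w [ 0.52972024 -0.03480316  0.5581059 ] stud (np.float64(349.21418210077144), np.float64(74.47310176635614))
t [ 0.48775152 -0.02101608  1.4034662 ] stud (np.float64(255.89644235703054), np.float64(149.35707260475613))
n 5890 lean offset-based 0.5100000000000006 plane-based 0.6053340791007233 off -0.0092
t 13.32 pos [ 0.5038 -0.0987  0.4085] head 69.56 tilt [ 0. -0. -1.] F [ 0.2 -0.3  0.1] j [ 0.51  0.2  -0.51  1.51  0.1   1.46 -0.37]
```

View pics/c4.png

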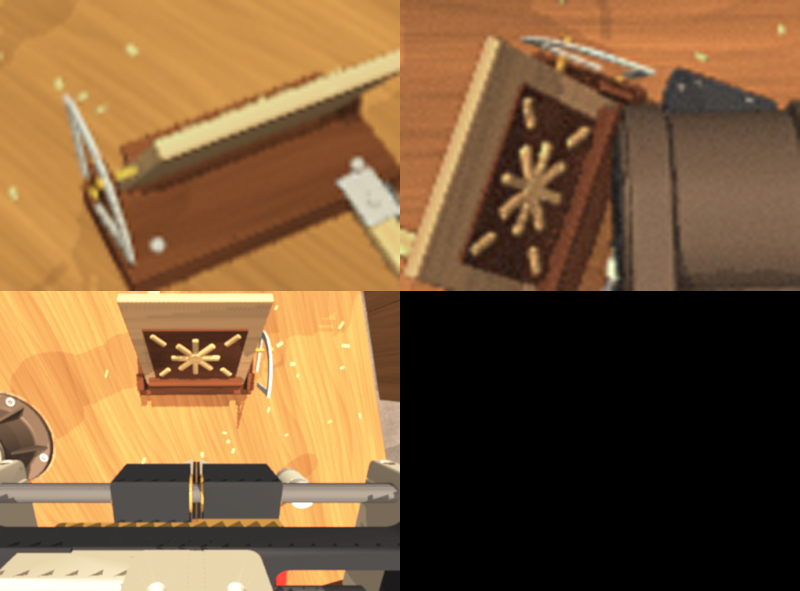

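```bash
cat > w.py <<'E'
from b import *
def wr(w):
    q=pts(w); l=np.dstack([(q[...,:2]-O)@ex,(q[...,:2]-O)@ey+.03,q[...,2]-.048]).reshape(-1,3)
    s=np.hypot(l[:,1],l[:,2]); a=l[(abs(l[:,0])<.105)&(s>.165)&(s<.2)&(l[:,2]>.08)&(l[:,1]>.05)]
    th=np.arctan2(a[:,1],a[:,2])+np.arcsin(.008/np.hypot(a[:,1],a[:,2])); print('wrist front offset-based',np.median(th),len(a),th.std())
    # plain side strips
    b=l[(abs(l[:,0])>.09)&(abs(l[:,0])<.107)&(s>.05)&(s<.2)&(l[:,2]>.04)]
    A=np.c_[b[:,1],np.ones(len(b))]
    vx,vy,x0,y0=cv2.fitLine(b[:,1:].astype(np.float32),cv2.DIST_HUBER,0,.01,.01).ravel(); print('line-based',np.arctan2(abs(vx),abs(vy)),'off',x0*abs(vy)-y0*abs(vx),len(b))
    u,v=map(int,proj(w,[*L(.135,-.03+.1*np.sin(.611)),.048+.1*np.cos(.611)]))
    c=w['color'][v-25:v+25,u-33:u+33]; hsv=cv2.cvtColor(c,cv2.COLOR_RGB2HSV)
    return u,v,c
E
python3 - <<'E'
from w import *
w=cam('wrist');u,v,c=wr(w);print(u,v)
for x in(.115,.125,.135,.145):
    for t in(.56,.611,.66):print(x,t,np.round(proj(w,[*L(x,-.03+.1*np.sin(t)),.048+.1*np.cos(t)]),1))
cv2.imwrite('pics/w1.png',cv2.resize(c,None,fx=12,fy=12,interpolation=cv2.INTER_NEAREST)[:,:,::-1])
E
```

```text
wrist front offset-based 0.5989702494767996 4894 0.003493587015950736
line-based 0.60554385 off -0.009187821 2260
344 76
0.115 0.56 [331.4  79.3]
0.115 0.611 [331.   76.4]
0.115 0.66 [330.7  73.7]
0.125 0.56 [338.3  79.3]
0.125 0.611 [338.   76.4]
0.125 0.66 [337.6  73.7]
0.135 0.56 [345.3  79.3]
0.135 0.611 [344.9  76.3]
0.135 0.66 [344.5  73.7]
0.145 0.56 [352.3  79.3]
0.145 0.611 [351.9  76.3]
0.145 0.66 [351.4  73.7]
```

View pics/w1.png

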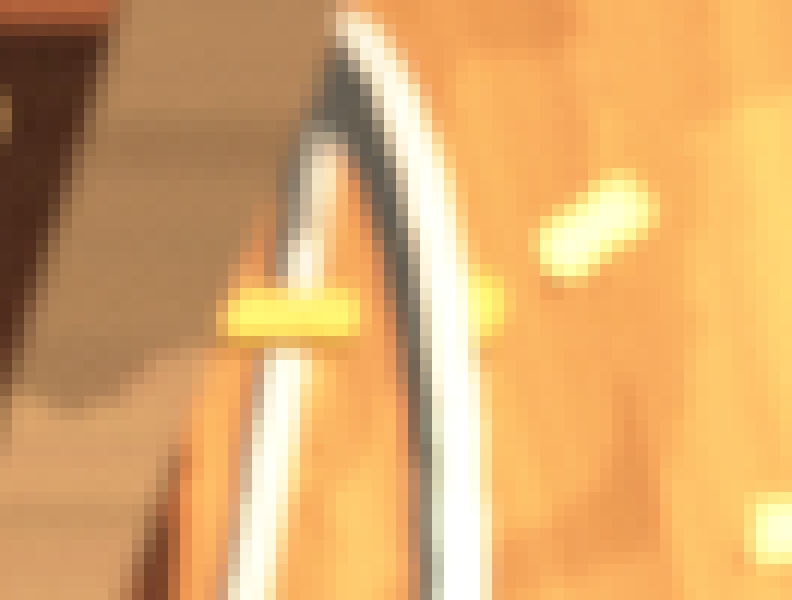

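The crop shows the pointer bar at row 316 and the stud at about row 308, so the pointer is about 0.65 px, or 0.011 rad, short. The lean is therefore about 0.60, which agrees with the depth fits. I'll give it a small final nudge.

Run:
```python
from b import *
jog([tip(.597,.185,.03),tip(.597,.185,.006),tip(.60,.185),tip(.611,.185)])
```

```text
t 13.38 pos [ 0.5037 -0.0981  0.4079] head 69.62 tilt [ 0.    -0.001 -1.   ] F [-0.6  0.6  0.1] j [ 0.51  0.2  -0.51  1.51  0.1   1.46 -0.37]
[0.1229, 0.0017, 0.1914, 0.0004]
[0.1469, 0.0018, 0.1914, 0.0004]
[0.1534, 0.0018, 0.1917, 0.0004]
[0.1551, 0.0018, 0.1928, 0.0004]
```

>>> {"name": "jog_arm", "arguments": {
  "moves": [
    [0.03, 0, 0.04, 0],
    [0.06, 0, 0.09, 0],
    [0.09, 0, 0.14, 0],
    [0.12, 0.001, 0.18, 0],
    [0.123, 0.002, 0.191, 0],
    [0.135, 0.002, 0.191, 0],
    [0.147, 0.002, 0.191, 0],
    [0.147, 0.002, 0.191, 0],
    [0.147, 0.002, 0.191, 0]
  ]
}}

```text
clock: 14.5
position: [0.5575, 0.0375, 0.2184]
ee_rot: [2.58, 1.791, 0.001]
force: [0.5, -0.2, 0.3]
width: 0.006
gripper_force: 0.0
```

Run:
```python
from b import *
jog([tip(.60,.185),tip(.611,.185)])
```

```text
t 14.5 pos [0.5575 0.0375 0.2184] head 69.52 tilt [ 0.     0.001 -1.   ] F [ 0.5 -0.2  0.3] j [ 0.24  0.4  -0.55  1.73  0.24  1.07 -0.74]
[0.0076, -0.0018, 0.0022, -0.0015]
[0.0093, -0.0018, 0.0033, -0.0015]
```

>>> {"name": "jog_arm", "arguments": {
  "moves": [
    [0.004, 0, 0.002, 0],
    [0.007, 0, 0.003, 0],
    [0.008, 0, 0.003, 0],
    [0.0095, 0, 0.003, 0],
    [0.0095, 0, 0.003, 0],
    [0.0095, 0, 0.003, 0]
  ]
}}

```text
clock: 15.25
position: [0.5605, 0.0467, 0.2147]
ee_rot: [2.581, 1.791, -0.0]
force: [-1.4, -3.3, -0.1]
width: 0.0
gripper_force: 1.1
```

Run:
```python
from b import *
jog([tip(.60,.185),tip(.611,.185)])
d=cam('scene');lean(d);ang(d)
```

```text
t 15.25 pos [0.5605 0.0467 0.2147] head 69.54 tilt [-0. -0. -1.] F [-1.4 -3.3 -0.1] j [ 0.22  0.41 -0.55  1.72  0.24  1.07 -0.76]
[-0.002, -0.0013, -0.0015, -0.0011]
[-0.0003, -0.0013, -0.0004, -0.0011]
n 112 lean offset-based 0.6100000000000007 plane-based 0.620059915973098 off 0.0074
brass [214.  217.7] 15 x,lean [0.1196 0.5963]
brass [205.7 221.7] 13 x,lean [0.1467 0.6199]
```

>>> {"name": "jog_arm", "arguments": {
  "moves": [
    [-0.013, 0, -0.012, 0],
    [-0.033, 0, -0.043, 0],
    [-0.073, 0, -0.103, 0],
    [-0.113, 0, -0.153, 0],
    [-0.155, 0, -0.193, 0],
    [-0.155, 0, -0.193, 0],
    [-0.155, 0, -0.193, 0]
  ]
}}

```text
clock: 16.18
position: [0.5063, -0.0982, 0.4082]
ee_rot: [2.581, 1.791, 0.002]
force: [-0.1, -0.4, -0.1]
width: -0.0
gripper_force: 0.0
```

Run:
```python
from w import *
w=cam('wrist');u,v,c=wr(w);d=cam('scene');lean(d);print(u,v)
hsv=cv2.cvtColor(c,cv2.COLOR_RGB2HSV); m=cv2.inRange(hsv,(22,110,200),(32,255,255))
n,_,st,ce=cv2.connectedComponentsWithStats(m)
for j in range(1,n):print(ce[j],st[j])
cv2.imwrite('pics/w2.png',cv2.resize(c,None,fx=12,fy=12,interpolation=cv2.INTER_NEAREST)[:,:,::-1])
```

```text
wrist front offset-based 0.6163112797641486 4952 0.0035488476382917193
line-based 0.6229303 off -0.009165283 2283
n 111 lean offset-based 0.6080000000000007 plane-based 0.6188321177434555 off 0.0075
343 77
[64.27777778 18.5       ] [63 11  3 16 18]
[50.5 14. ] [50 14  2  1  2]
[46.5 16.5] [46 16  2  2  2]
[53.  16.5] [53 16  1  2  2]
[52. 19.] [52 19  1  1  1]
[49. 21.] [48 20  3  3  3]
[22.91891892 24.67567568] [18 23 11  4 37]
[39.3 24.5] [38 22  3  6 10]
[45. 22.] [45 22  1  1  1]
[62.5 41. ] [62 41  2  1  2]
[64. 46.] [63 46  3  1  3]
```

View pics/w2.png

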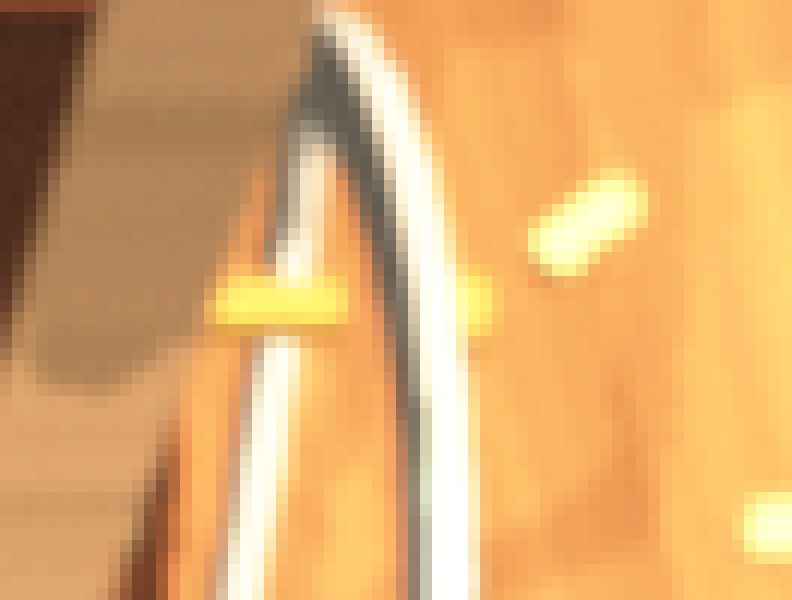

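The pointer (row 24.7) and the stud (row 24.5) are now in line to within 0.2 px, about 0.003 rad. The gripper is clear, so I'm handing in.

```bash
python3 -c "
from cell import arm
print(arm.sign_off())"
```

```text
the job is handed in; nothing more can be done
None
```

The easel is set up and handed in at about 16 s: the foot was swung out against its stop first, then the board leaned back to about 35°, with its pointer in line with the stud. The gripper ended clear of everything, and nothing else was touched on the way.

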